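# Assemble the nesting canister

## Robot

A 6-joint arm with a two-finger parallel gripper is mounted at the origin on the work surface. World frame = base frame: x ahead of the robot, y to its left, z up, the work surface at z = 0. Lengths are in m, angles in rad, forces in N, time in s.
With the tool pointing down it reaches from about 0.375 to 0.925 m from the base axis. Payload 5.7 kg.
Tool frame: the origin (TCP) lies at the very end of the fingers, on their centre line; the grasp point (between the pads) lies 19 mm behind it; z points along the fingers, y is the line along which they close (so a half turn about z gives the same grasp; the last joint's range is limited). The gripper opens to 85 mm and grips with 20 to 120 N. Pads are 22 mm wide; open, the fingers measure 114 mm over their backs; the gripper's body (76 mm by 85 mm) begins 54 mm behind the grasp point. The pads swing forward as they close: fully open they stand 13 mm farther back than shut.
Start: joints at [1.01, 0.359, 1.51, -0, 1.272, -0.115], TCP at [0.259, 0.541, 0.231] pointing down, gripper open.
Joint ranges: [-2.97, 2.97], [-1.01, 2.36], [0.21, 2.38], [-0.96, 4.11], [0.2, 2.71], [-2.98, 2.98]. Speed limits (rad/s): [2.39, 2.39, 3.14, 3.14, 3.14, 3.14].

## Interface

Orientations are given as a unit quaternion [w, x, y, z].
In Python, from cell import robot gives the robot as it stands.
- The arm moves only by the tool servo_tool, never from a script. Its argument "rows" is a list of rows, each an object with "dp": the shift along the tool's x, y, z in mm, a list of three; "roll": the turn about the tool's z in rad; "hand": the opening, from -1 (shut) to 1 (fully open). In form: [{"dp": [dx, dy, dz], "roll": roll, "hand": hand}, ...]. A call has 1 to 5 rows; each row is the pose to reach, as a shift and turn from the pose commanded when the call began, along the tool's axes at that moment; what a row does not reach only later rows make up. A row lasts 1/12 s, in which the tool goes at most 41.7 mm and 7.16 degrees, less where a joint would pass 70% of its speed; a pose out of reach is approached as far as the arm can. A call with a gripper value outside its range is refused whole. The fingers move at their own pace and stop on an object; "force" is the grip in N (left out, the last holds). Time passes only in rows, so rows that repeat a pose let the fingers close. It gives the time, the measured TCP pose, the force, the opening and the grip force at its end, in the units of the state.
- robot.read_state(): the state, without advancing time (a new reading comes with each control period).
- robot.read_camera(name): name is "side" or "top" or "wrist"; returns a dict with "frame" (400x640x3 uint8, red, green, blue), "fovy" (degrees; the focal length in pixels is half the picture's height over the tangent of half this angle, whatever the lens; pixels are square), "cx", "cy" (the principal point, pixels), "D" ([k1, k2, p1, p2, k3] as OpenCV has them; the pictures are not rectified), "origin" and "rotation" of the camera in the world. Camera axes: x right, y up, looking along -z (the intrinsics and any distortion apply to the point x, -y, -z); pixel columns grow to the right and rows downward; lengths in m; the calibration is good to about 2 mm. A picture is of the moment at which its call begins. There is no depth.
- robot.sign_off(): hands the job in; it is judged then, once.
The state is a dict: "t": time; "joint_positions": joint angles; "joint_vel": joint speeds; "joint_torque": joint torques, N m; "position": TCP position; "ee_rot": TCP orientation; "contact_force": force on the tool from outside, world axes, zero at the start; "ft_torque": the same for the moment, N m; "grip_width": finger opening in m; "grip_force": force on a finger pad.
Only numpy, scipy, OpenCV 4.12 (cv2) and the standard library are available. Lean on these libraries where they do the work, as an engineer would, in place of code of your own. Each camera call takes 0.05 s, during which the arm holds its last target. There are 200 camera calls.

## Task

In the sloped rack stand three look-alike wooden inner shells of different sizes. Take the one that fits snugly into the open lower half of the big canister on the plinth and stand it fully down in there, then put the hollow cover over it and twist it clockwise until it is locked home under the two steel claws. Leave the other two shells in the rack and everything else on the table where it stands.

Things in the scene. Friction and masses are not known exactly. Their poses are not given: they have to be found in the camera images.
- rack: Fixed plywood rack, 275 mm long (its x), about 100 mm wide (its y), sloped surface with three pockets in a row along its x, 88 mm apart. The surface is tilted 25 degrees (0.44 rad) about the rack's x, so that it faces up and to the rack's -y side; rims 14 to 16 mm high round the pockets. Origin on the table under its middle; mid-surface 55 mm above the table.
- shell_small: Look-alike closed wooden inner shell, upright round cylinder 44 mm in diameter, 66 mm tall, top edge bevelled over the last 6 mm, 60 g or so. Origin at the centre of its underside, z along its axis towards its top. Starts in one of the pockets of the rack, standing square on the sloped surface, so its z leans 25 degrees.
- shell_mid: The same, 52 mm in diameter, 78 mm tall, about 90 g; foot edge bevelled 3 mm. Origin at the centre of its underside, z along its axis towards its top. Starts in one of the pockets, leaning 25 degrees.
- shell_large: The same, 60 mm in diameter, 90 mm tall, about 130 g. Origin at the centre of its underside, z along its axis. Starts in one of the pockets, leaning 25 degrees.
- base: Fixed lower half of the canister: round wooden cup, open on top, on a 125 mm square plywood plinth 12 mm thick. Origin at the centre of the plinth's underside, z up. Cup 75 mm outer, 56 mm inner diameter; inner floor 17 mm above the origin, shoulder (where the cover's rim rests) 44 mm; a neck 63 mm across (60 in its upper half) goes on up to 54 mm. Claws at its +x and -x sides.
- seat (a point): Centre of the base's shoulder, 44 mm above the base's origin, axes as the base's: where the cover's origin lies when the cover is fully down.
- claw (a point): Middle of the top of the steel claw at the base's +x side, 57.5 mm above the base's origin; its twin is opposite. Claws lie 39.5 to 49.5 mm from the axis, 23 mm broad; the tab's underside is 8.5 mm over the shoulder. Seen from above, the leg stands at the claw's clockwise end and stops the cover's ear; the anticlockwise end is open.
- cover: Loose hollow wooden upper half, mouth down, about 140 g; 75 mm outer, 67 mm inner diameter, 58 mm deep inside, 62 mm tall without its bar grip. Origin at the centre of the rim plane, z up, x through its two ears. Locked when its x is in line with the base's x (either way round); the claws' legs stop it 0.02 rad past that. It turns easily.
- cover_grip (a point): Middle of the top of the cover's bar grip, 90 mm above the cover's origin. The bar is 50 mm long (cover's x), 14 mm thick (cover's y) and 28 mm high, standing on the cover's flat top.
- ear (a point): Top of the steel ear at the rim on the cover's +x side, with a twin on the other side; each 14 mm broad, 6 mm high, reaching 48 mm from the axis. The cover goes down only with its ears clear of the claws: its x turned at least 30 degrees (55 is good) anticlockwise, seen from above, from the base's x; then it turns clockwise until the ears lie under the claws.
- spool_a: bystander: thread spool 44 mm across, 60 mm tall. Origin at the centre of its underside.
- spool_b: bystander: thread spool 38 mm across, 45 mm tall. Origin at the centre of its underside.
- tape_roll: bystander: roll of cardboard-coloured tape lying flat, 68 mm across, 20 mm tall. Origin at the centre of its underside.
- jar: bystander: small glass jar with metal cap, 56 mm across, 75 mm tall. Origin at the centre of its underside.
- driver: bystander: screwdriver 170 mm long lying flat (origin under its middle, x along it).
- stock_box: bystander: small cardboard box 70 x 50 x 35 mm. Origin at the centre of its underside.
Things that resemble listed ones, but are neither listed nor needed, are in the scene too. Leave any pink or turquoise look-alike of the cover alone.

How it is judged:
By the outcome, as a careful person would: the job done as asked, in the order asked, and still so for the second after the job is handed in, with the robot touching nothing.
It also fails if it takes over 64 s, if anything falls off the work surface, if the arm or the gripper's body presses on something with over 40 N, if the wrist force passes 120 N, or if a joint passes its speed limit or range.

## Working session

There is one attempt and no reset: what is moved stays moved. The work goes in short steps, Python scripts to look and compute and a tool call to move; the robot and the scene stay as the last step left them, time stands still between calls to the robot, and variables do not carry over. Pictures are saved under pics/ and viewed, at most 10 in all, crops included, and the job is handed in when it is done.

Besides the shell and the picture viewer there is one more tool, called after ">>>" as name(argument=value, ...), one argument or row to a line, values as JSON. servo_tool: Moves the arm, as the interface text tells. Its arguments: {"type":"object","properties":{"rows":{"type":"array"},"force":{"type":"number"}},"required":["rows"]}

```bash
ls; mkdir -p pics
python3 - <<'E'
from cell import robot
import cv2,pickle
d={}
for n in("side","top","wrist"):
    c=robot.read_camera(n);d[n]=c
    cv2.imwrite(f"pics/{n}0.png",c["frame"][:,:,::-1])
    print(n,{k:v for k,v in c.items() if k!="frame"})
pickle.dump(d,open("c0.pkl","wb"));print(robot.read_state())
E
```

```text
pics
side {'fovy': 56.83124620107664, 'cx': 318.4849952374897, 'cy': 206.58598978858026, 'D': array([0.02551592, 0.        , 0.        , 0.        , 0.        ]), 'origin': array([0.14488106, 0.51933792, 0.56820156]), 'rotation': array([-0.27656985, -0.13580866,  0.45181599,  0.83721409])}
top {'fovy': 43.40268714744402, 'cx': 323.16729984874024, 'cy': 197.6124738220893, 'D': array([-0.08609922,  0.        ,  0.        ,  0.        ,  0.        ]), 'origin': array([ 0.45241011, -0.05600573,  1.43710193]), 'rotation': array([-0.70018896, -0.01347052,  0.02502608,  0.71339166])}
wrist {'fovy': 62.735905981730234, 'cx': 317.852455020928, 'cy': 202.52521768863133, 'D': array([-0.0563268,  0.       ,  0.       ,  0.       ,  0.       ]), 'origin': array([0.18341786, 0.57653255, 0.37331333]), 'rotation': array([ 0.83447496, -0.13939992, -0.08599527,  0.52614068])}
{'t': 0.15, 'joint_positions': array([ 1.00988128e+00,  3.59327853e-01,  1.51121041e+00,  1.83136683e-06,
        1.27249451e+00, -1.15092188e-01]), 'joint_vel': array([ 0.0028602 , -0.0004765 , -0.00446628,  0.00128067, -0.00145784,
        0.00064733]), 'joint_torque': array([ 3.92260299e-04, -5.28033507e+01, -2.78929120e+01, -3.75627651e-04,
        8.32652499e-03,  3.54523911e-05]), 'position': array([0.25843514, 0.54089547, 0.23064354]), 'ee_rot': array([-2.39600911e-04,  2.21070158e-01,  9.75257641e-01, -6.79028810e-04]), 'contact_force': array([-0.26839969, -0.33983704, -0.42357754]), 'ft_torque': array([-0.01145781, -0.03122166,  0.01539728]), 'grip_force': 0.0, 'grip_width': 0.08528991507562592}
```

View pics/top0.png

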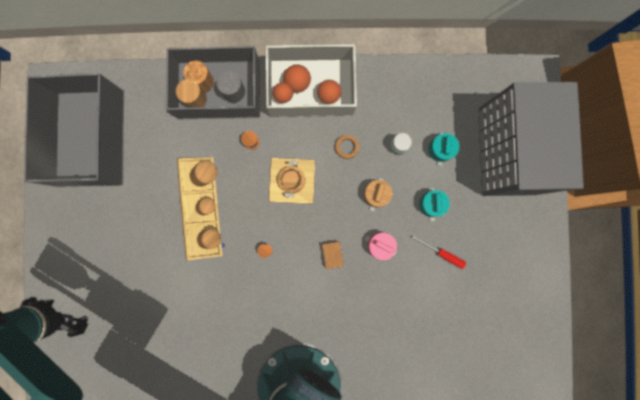

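View pics/side0.png

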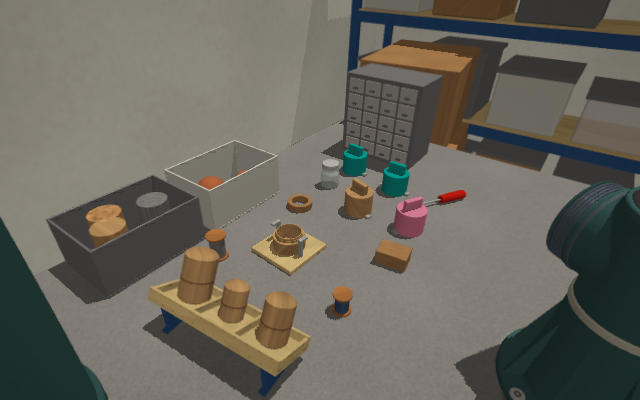

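```bash
cat > h.py <<'E'
import numpy as np,cv2
from scipy.spatial.transform import Rotation as R
def cam(c):
    q=c["rotation"];M=R.from_quat([q[1],q[2],q[3],q[0]]).as_matrix()
    f=200/np.tan(np.radians(c["fovy"]/2))
    return M@np.diag([1.,-1,-1]),np.array(c["origin"]),np.array([[f,0,c["cx"]],[0,f,c["cy"]],[0,0,1]]),np.array(c["D"])
def pix(c,u,v,z):
    "world point at height z seen at pixel u,v"
    M,o,K,D=cam(c)
    p=cv2.undistortPoints(np.array([[[u,v]]],float),K,D)[0,0]
    d=M@[p[0],p[1],1];return o+d*(z-o[2])/d[2]
def proj(c,P):
    M,o,K,D=cam(c)
    X=(np.atleast_2d(P)-o)@M
    return cv2.projectPoints(X,np.zeros(3),np.zeros(3),K,D)[0][:,0]
def crop(c,x0,y0,x1,y1,s,name):
    cv2.imwrite("pics/"+name,cv2.resize(c["frame"][y0:y1,x0:x1,::-1],None,fx=s,fy=s,interpolation=cv2.INTER_CUBIC))
E
python3 - <<'E'
import pickle;from h import *
np.set_printoptions(precision=3,suppress=True)
d=pickle.load(open("c0.pkl","rb"));t=d["top"]
for n,u,v,z in[("base",291,179,.054),("cover",378,192,.09),("rackTL",180,158,.06),("rackTR",215,157,.03),("rackBL",187,260,.06),("rackBR",222,257,.03),("sh1",204,172,.13),("sh2",206,205,.11),("sh3",209,237,.13)]:print(n,pix(t,u,v,z))
crop(t,170,130,400,270,3.4,"top_c.png")
crop(d["side"],130,170,450,390,2.5,"side_c.png")
E
```

```text
base [0.581 0.008 0.054]
cover [ 0.538 -0.227  0.09 ]
rackTL [0.644 0.315 0.06 ]
rackTR [0.649 0.223 0.03 ]
rackBL [0.363 0.297 0.06 ]
rackBR [0.368 0.206 0.03 ]
sh1 [0.596 0.232 0.13 ]
sh2 [0.511 0.232 0.11 ]
sh3 [0.426 0.22  0.13 ]
```

View pics/top_c.png

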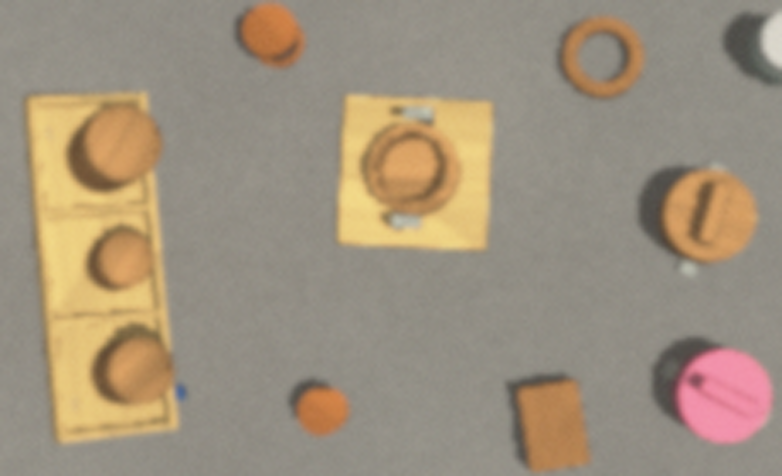

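View pics/side_c.png

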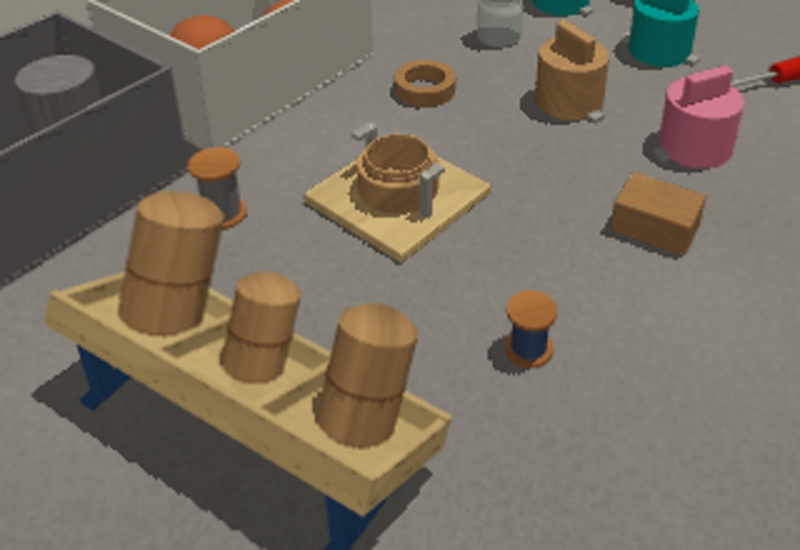

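```bash
cat >> h.py <<'E'
from scipy.optimize import least_squares
def fitpose(obs,P,x0):
    "obs: list of (cam,Nx2 pixels); P Nx3 body pts; pose x,y,yaw on the table"
    def w(q):return R.from_euler('z',q[2]).apply(P)+[q[0],q[1],0]
    r=least_squares(lambda q:np.ravel([proj(c,w(q)[i])-p for c,i,p in obs]),x0,x_scale=[.1,.1,1])
    return r.x,np.abs(r.fun).max()
def go(s,p,yaw):
    "dp mm in tool axes and roll to put TCP at p, tool y at world angle yaw (mod pi)"
    q=s["ee_rot"];M=R.from_quat([q[1],q[2],q[3],q[0]]).as_matrix()
    cur=np.arctan2(M[1,1],M[0,1]);d=(cur-yaw+np.pi/2)%np.pi-np.pi/2
    return np.round(M.T@(np.array(p)-s["position"])*1000,1),round(d,3)
E
python3 - <<'E'
import pickle;from h import *
from cell import robot
np.set_printoptions(precision=4,suppress=True)
d=pickle.load(open("c0.pkl","rb"));t=d["top"];sd=d["side"]
T=lambda *a:[(t,i,np.array([170+x/3.4,130+y/3.4])-.35) for i,(x,y) in enumerate(a) ]
S=lambda l:[(sd,i,np.array([130+x/2.5,170+y/2.5])-.3) for i,(x,y) in l]
c,s=np.cos(.436),np.sin(.436)
rk=np.array([[x,y*c-15e-3*s,.055+y*s+15e-3*c] for x,y in((.1375,.05),(.1375,-.05),(-.1375,.05),(-.1375,-.05))])
print("rack",fitpose(T((28,95),(148,93),(60,442),(178,428))+S([(0,(45,295)),(2,(362,490)),(3,(450,418))]),rk,[.5,.25,.05]))
h=.0625;pl=np.array([[h,h,.012],[h,-h,.012],[-h,-h,.012],[-h,h,.012]])
print("base",fitpose(T((346,95),(493,102),(487,249),(338,243)),pl,[.58,0,0]))
print("base side",fitpose(S([(0,(378,133)),(1,(490,186)),(2,(402,253)),(3,(305,196))]),pl,[.58,0,0]))
q=fitpose(T((346,95),(493,102),(487,249),(338,243))+S([(0,(378,133)),(1,(490,186)),(2,(402,253)),(3,(305,196))]),pl,[.58,0,0]);print(q)
# cover: ear outer tops + bar ends top
b=np.array([[.048,0,.006],[-.048,0,.006]])
print("cover ears",fitpose(T((718,163),(687,272)),b,[.54,-.22,0]))
print("cover bar",fitpose(T((716,181),(704,242)),np.array([[.025,0,.09],[-.025,0,.09]]),[.54,-.22,0]))
st=robot.read_state()
E
```

```text
rack (array([0.5081, 0.2661, 0.0743]), np.float64(2.478684158457753))
base (array([ 0.5809,  0.0077, -0.0624]), np.float64(0.27462407922337206))
base side (array([ 0.5852,  0.013 , -1.5631]), np.float64(3.1032560614913223))
(array([ 0.5859,  0.0102, -0.8306]), np.float64(26.941238177572984))
cover ears (array([ 0.539 , -0.2323, -0.3021]), np.float64(0.04207908632986346))
cover bar (array([ 0.5385, -0.228 , -0.2197]), np.float64(0.10087485997070189))
```

Run:
```python
from h import *;from cell import robot
print(go(robot.read_state(),[.4217,.2418,.22],.074))
```

```text
(array([-276.3, -199.4,   10.9]), np.float64(1.051))
```

>>> servo_tool(
  rows=[
    {"dp":[-276,-199,-40],"roll":1.051,"hand":1},
    {"dp":[-276,-199,-40],"roll":1.051,"hand":1},
    {"dp":[-276,-199,-40],"roll":1.051,"hand":1},
    {"dp":[-276,-199,-40],"roll":1.051,"hand":1},
    {"dp":[-276,-199,-40],"roll":1.051,"hand":1},
  ],
  force=30,
)

```text
t: 0.57
position: [0.3581, 0.358, 0.2556]
ee_rot: [-0.0, 0.512, 0.859, -0.0]
contact_force: [1.2, -0.5, 0.4]
grip_width: 0.0857
grip_force: 0.0
```

Run:
```python
from h import *;from cell import robot
s=robot.read_state();print(s["t"],s["position"],go(s,[.4217,.2418,.25],.074))
```

```text
0.5667 [0.35814925 0.35803677 0.25557991] (array([-132.5,    0.8,    5.6]), np.float64(0.421))
```

>>> servo_tool(
  rows=[
    {"dp":[-132,1,6],"roll":0.421,"hand":1},
    {"dp":[-132,1,6],"roll":0.421,"hand":1},
    {"dp":[-132,1,6],"roll":0.421,"hand":1},
    {"dp":[-132,1,6],"roll":0.421,"hand":1},
    {"dp":[-132,1,6],"roll":0.421,"hand":1},
  ],
)

```text
t: 0.98
position: [0.4232, 0.2419, 0.2494]
ee_rot: [0.0, 0.681, 0.732, -0.0]
contact_force: [-0.3, 0.6, -0.3]
grip_width: 0.0852
grip_force: 0.0
```

Run:
```python
from h import *;from cell import robot
import pickle
c=robot.read_camera("wrist");s=robot.read_state();pickle.dump(c,open("c1.pkl","wb"))
print(s["t"],s["position"],go(s,[.4217,.2418,.25],.074),s["joint_positions"])
# overlay model
def rack(p,pos=(.5081,.2661,.0743)):
    a=.436;q=R.from_euler('x',a).apply(np.array(p))+[0,0,.055]
    return R.from_euler('z',pos[2]).apply(q)+[pos[0],pos[1],0]
f=c["frame"][:,:,::-1].copy()
th=np.linspace(0,6.28,60)
for r,z,col in((.026,.0,(0,0,255)),(.026,.072,(0,255,0)),(.02,.078,(255,0,0))):
    p=proj(c,rack(np.c_[-.088+r*np.cos(th),r*np.sin(th),0*th+z]))
    cv2.polylines(f,[np.int32(p)],True,col,1)
cv2.imwrite("pics/w1.png",f)
```

```text
1.0333 [0.42238008 0.24344592 0.24942367] (array([-1.6, -0.8, -0.6]), np.float64(0.003)) [3.80788653e-01 1.78366239e-01 1.72010535e+00 3.67230520e-04
 1.24376014e+00 3.03627030e-01]
```

View pics/w1.png

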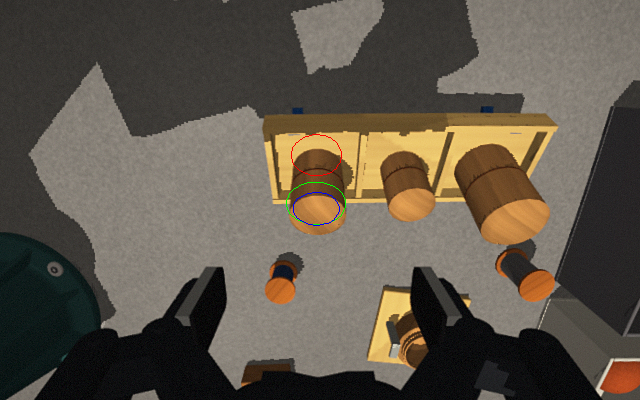

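Run:
```python
from h import *
import pickle
np.set_printoptions(precision=4,suppress=True)
c=pickle.load(open("c1.pkl","rb"))
co,s=np.cos(.436),np.sin(.436)
rk=np.array([[x,y*co-15e-3*s,.055+y*s+15e-3*co] for x,y in((.1375,.05),(.1375,-.05),(-.1375,.05),(-.1375,-.05))])
q,e=fitpose([(c,i,np.array(p)) for i,p in enumerate([(557,116),(526,203),(264,116),(275,203)])],rk,[.5,.26,.07]);print(q,e)
print(proj(c,R.from_euler('z',q[2]).apply(rk)+[q[0],q[1],0]))
th=np.linspace(0,6.28,90)
def rack(p,pos):
    return R.from_euler('z',pos[2]).apply(R.from_euler('x',.436).apply(np.array(p))+[0,0,.055])+[pos[0],pos[1],0]
for dy in(0,-.004,-.008):
    g=proj(c,rack(np.c_[-.088+.026*np.cos(th),dy+.026*np.sin(th),0*th+.072],q))
    b=proj(c,rack(np.c_[-.088+.026*np.cos(th),dy+.026*np.sin(th),0*th],q))
    print(dy,"top x",g[:,0].min(),g[:,0].max(),"ymax",g[:,1].max(),"foot ymin",b[:,1].min(),"foot x",b[:,0].min(),b[:,0].max())
crop(c,220,100,420,250,4,"w1c.png")
```

```text
[0.5107 0.2689 0.0847] 6.475527152705126
[[562.1759 118.7358]
 [519.5245 197.453 ]
 [264.0521 119.7064]
 [275.2015 200.0931]]
0 top x 290.22100123243996 349.6064901688243 ymax 222.9848132791505 foot ymin 132.93341781607782 foot x 294.2146495646764 344.4511571792014
-0.004 top x 290.53882534911764 349.3547735633904 ymax 225.85946463066438 foot ymin 136.41866249614745 foot x 294.448081853474 344.2838411148125
-0.008 top x 290.8509124461626 349.10750215829387 ymax 228.6822092648212 foot ymin 139.84717921794947 foot x 294.67806125598287 344.11890356740844
```

View pics/w1c.png

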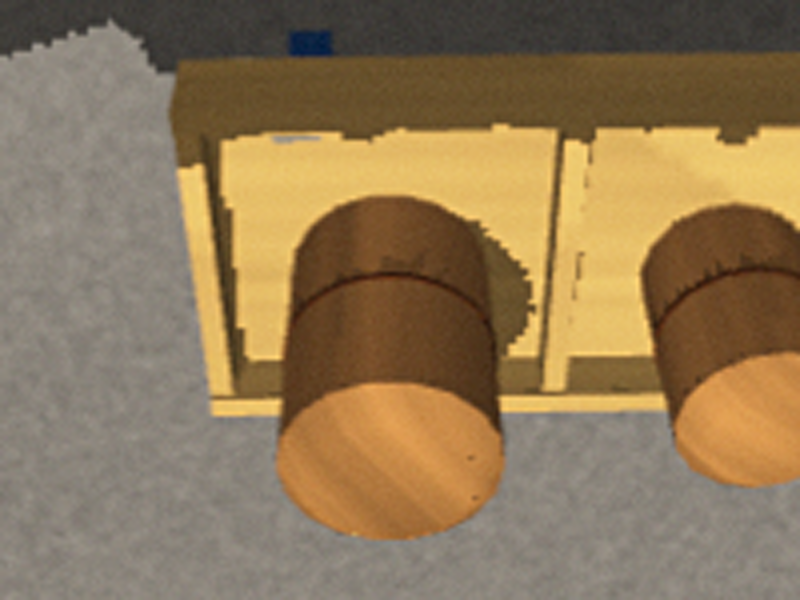

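Run:
```python
from h import *
import pickle
np.set_printoptions(precision=4,suppress=True)
c=pickle.load(open("c1.pkl","rb"))
print(c["origin"])
co,s=np.cos(.436),np.sin(.436)
rk=np.array([[x,y*co-15e-3*s,.055+y*s+15e-3*co] for x,y in((.1375,.05),(.1375,-.05),(-.1375,.05),(-.1375,-.05))])
q,e=fitpose([(c,i,np.array(p)) for i,p in enumerate([(557,126),(526,203),(263,126),(273.5,203.5)])],rk,[.5,.26,.07]);print(q,e)
print(proj(c,R.from_euler('z',q[2]).apply(rk)+[q[0],q[1],0]))
th=np.linspace(0,6.28,200)
def shell(p,x,y,z):
    return R.from_euler('z',q[2]).apply(R.from_euler('x',.436).apply(p))+[x,y,z]
def res(v,z=.055):
    x,y=v[:2]
    g=np.vstack([proj(c,shell(np.c_[r*np.cos(th),r*np.sin(th),0*th+h],x,y,z)) for r,h in((.026,.072),(.020,.078))])
    b=proj(c,shell(np.c_[.026*np.cos(th),.026*np.sin(th),0*th+.003],x,y,z))
    return [g[:,0].min()-289.3,g[:,0].max()-346.3,g[:,1].max()-235,b[:,1].min()-149]
for z in(.045,.05,.055):
    r=least_squares(lambda v:res(v,z),[.42,.26],x_scale=.01);print(z,r.x,r.fun)
```

```text
[0.4174 0.3248 0.3921]
[0.5109 0.2632 0.0853] 7.593170919325644
[[560.667  124.8048]
 [518.4068 202.1129]
 [264.0869 126.1733]
 [275.249  204.974 ]]
0.045 [0.4223 0.2454] [ 0.2454 -0.2452 -0.1376  0.1196]
0.05 [0.4222 0.247 ] [-0.2541  0.2538  0.5904 -0.5633]
0.055 [0.4221 0.2485] [-0.7715  0.7707  1.3438 -1.2682]
```

Run:
```python
from h import *;from cell import robot
print(go(robot.read_state(),[.4237,.2286,.066],.08))
```

```text
(array([-14.9,   0.3, 183.4]), np.float64(-0.003))
```

>>> servo_tool(
  rows=[
    {"dp":[-15,0,40],"roll":0,"hand":1},
    {"dp":[-15,0,80],"roll":0,"hand":1},
    {"dp":[-15,0,120],"roll":0,"hand":1},
    {"dp":[-15,0,150],"roll":0,"hand":1},
    {"dp":[-15,0,183],"roll":0,"hand":1},
  ],
)

```text
t: 1.45
position: [0.4223, 0.2309, 0.0653]
ee_rot: [-0.0, 0.677, 0.736, 0.0]
contact_force: [0.3, -0.5, -1.0]
grip_width: 0.0853
grip_force: 0.0
```

>>> servo_tool(
  rows=[
    {"dp":[0,0,0],"roll":0,"hand":-0.3},
    {"dp":[0,0,0],"roll":0,"hand":-0.3},
    {"dp":[0,0,0],"roll":0,"hand":-0.3},
    {"dp":[0,0,0],"roll":0,"hand":-0.3},
    {"dp":[0,0,0],"roll":0,"hand":-0.3},
  ],
  force=25,
)

```text
t: 1.87
position: [0.4247, 0.2304, 0.0685]
ee_rot: [0.001, 0.678, 0.735, 0.002]
contact_force: [0.0, 0.3, -0.4]
grip_width: 0.0516
grip_force: 26.2
```

>>> servo_tool(
  rows=[
    {"dp":[0,0,-30],"roll":0,"hand":-0.3},
    {"dp":[0,0,-70],"roll":0,"hand":-0.3},
    {"dp":[-40,22,-70],"roll":0,"hand":-0.3},
    {"dp":[-77,44,-70],"roll":0,"hand":-0.3},
    {"dp":[-111,67,-70],"roll":0,"hand":-0.3},
  ],
)

```text
t: 2.28
position: [0.4974, 0.1273, 0.1394]
ee_rot: [0.002, 0.678, 0.735, 0.002]
contact_force: [0.6, 1.2, -1.0]
grip_width: 0.0514
grip_force: 27.0
```

>>> servo_tool(
  rows=[
    {"dp":[0,0,30],"roll":0,"hand":-0.3},
    {"dp":[0,0,60],"roll":0,"hand":-0.3},
    {"dp":[0,0,85],"roll":0,"hand":-0.3},
    {"dp":[0,0,100],"roll":0,"hand":-0.3},
    {"dp":[0,0,100],"roll":0,"hand":-0.3},
  ],
)

```text
t: 2.7
position: [0.4944, 0.1274, 0.0352]
ee_rot: [-0.001, 0.679, 0.734, -0.001]
contact_force: [-0.3, 0.4, -0.7]
grip_width: 0.0515
grip_force: 27.0
```

Run:
```python
from h import *;from cell import robot
c=robot.read_camera("side");crop(c,150,130,410,330,3,"s2.png")
s=robot.read_state();print(s["position"],s["contact_force"],s["grip_width"])
```

```text
[0.49534254 0.12763583 0.03655142] [ 0.23441084  0.96500653 -0.34641884] 0.05178405955824495
```

View pics/s2.png

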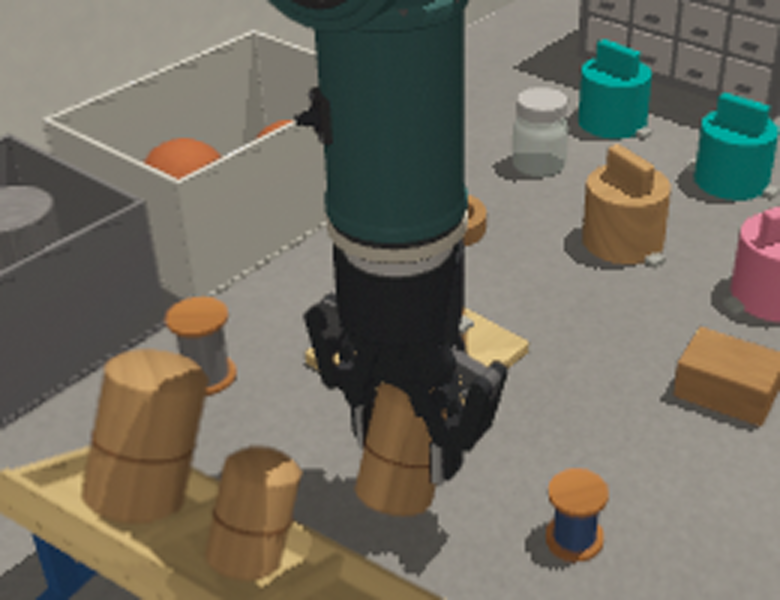

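The shell is held, still leaning, its foot (crop ~395,505) just above the table. I'll right it by pressing and dragging on the table.

>>> servo_tool(
  rows=[
    {"dp":[0,0,4],"roll":0,"hand":-0.3},
    {"dp":[0,0,7],"roll":0,"hand":-0.3},
    {"dp":[4,0,10],"roll":0,"hand":-0.3},
    {"dp":[9,0,11],"roll":0,"hand":-0.3},
    {"dp":[14,0,12],"roll":0,"hand":-0.3},
  ],
)

```text
t: 3.17
position: [0.4957, 0.1414, 0.0257]
ee_rot: [0.001, 0.678, 0.735, 0.0]
contact_force: [0.5, -6.7, 9.5]
grip_width: 0.0514
grip_force: 27.4
```

>>> servo_tool(
  rows=[
    {"dp":[4,0,1],"roll":0,"hand":-0.3},
    {"dp":[8,0,2],"roll":0,"hand":-0.3},
    {"dp":[12,0,2],"roll":0,"hand":-0.3},
    {"dp":[12,0,2],"roll":0,"hand":-0.3},
    {"dp":[12,0,2],"roll":0,"hand":-0.3},
  ],
)

```text
t: 3.58
position: [0.495, 0.1543, 0.0239]
ee_rot: [0.001, 0.678, 0.735, 0.001]
contact_force: [-0.7, -1.4, 7.1]
grip_width: 0.0518
grip_force: 26.4
```

Run:
```python
from h import *;from cell import robot
c=robot.read_camera("side");crop(c,230,220,350,320,5,"s3.png")
s=robot.read_state();print(s["position"],s["contact_force"],s["grip_width"])
```

```text
[0.49500943 0.15434478 0.02384757] [ 0.36462966 -1.38996193  6.58320909] 0.05141308808254031
```

View pics/s3.png

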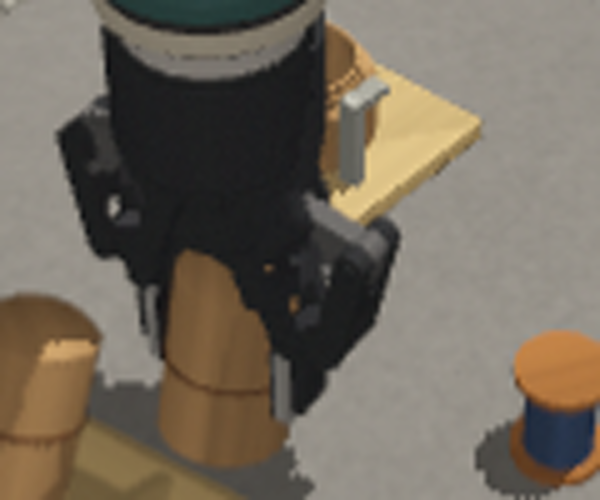

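It looks nearly upright. I'll release so it settles flat, rise, and regrip higher for the insertion.

>>> servo_tool(
  rows=[
    {"dp":[0,0,-1],"roll":0,"hand":0.3},
    {"dp":[0,0,-1],"roll":0,"hand":0.3},
    {"dp":[0,0,-1],"roll":0,"hand":0.6},
    {"dp":[0,0,-8],"roll":0,"hand":0.6},
    {"dp":[0,0,-18],"roll":0,"hand":0.6},
  ],
)

```text
t: 4.05
position: [0.4929, 0.1537, 0.0405]
ee_rot: [-0.001, 0.679, 0.735, -0.001]
contact_force: [0.3, 0.4, 0.2]
grip_width: 0.0682
grip_force: 0.0
```

>>> servo_tool(
  rows=[
    {"dp":[0,0,0],"roll":0,"hand":0.6},
    {"dp":[0,0,0],"roll":0,"hand":0.6},
    {"dp":[0,0,0],"roll":0,"hand":0.6},
  ],
)

```text
t: 4.3
position: [0.4941, 0.1538, 0.041]
ee_rot: [0.0, 0.679, 0.734, 0.0]
contact_force: [0.2, -0.3, 0.2]
grip_width: 0.0681
grip_force: 0.0
```

Run:
```python
from h import *;from cell import robot
import pickle
c=robot.read_camera("side");w=robot.read_camera("wrist");pickle.dump((c,w),open("c4.pkl","wb"))
f=cv2.resize(c["frame"][200:320,220:340],(0,0),fx=3.333,fy=3.333,interpolation=cv2.INTER_CUBIC)
g=cv2.resize(w["frame"][100:400,180:480],(400,400))
cv2.imwrite("pics/s4.png",np.hstack([f,g])[:,:,::-1])
s=robot.read_state();print(s["t"],s["position"],s["contact_force"],s["grip_width"])
```

```text
4.4 [0.49371508 0.15368563 0.04053351] [-0.42296943  0.68652559 -0.64120906] 0.06836687086632631
```

View pics/s4.png

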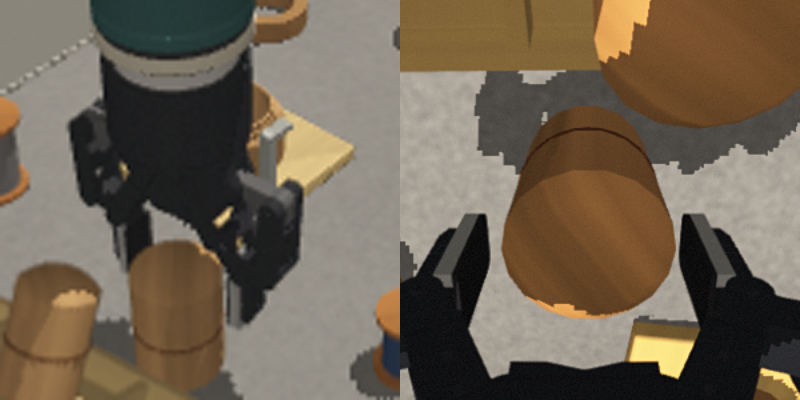

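Run:
```python
from h import *;from cell import robot
import pickle
c,w=pickle.load(open("c4.pkl","rb"))
th=np.linspace(0,6.28,300);ring=lambda r,z,x,y:np.c_[x+r*np.cos(th),y+r*np.sin(th),0*th+z]
def res(v,full=0):
    g=np.vstack([proj(w,ring(.026,.072,*v)),proj(w,ring(.02,.078,*v))]);b=proj(w,ring(.026,.003,*v))
    return [g[:,0].min()-256.5,g[:,0].max()-386.3,g[:,1].max()-338.5,b[:,1].min()-178.8]
r=least_squares(res,[.494,.154],x_scale=.01);print(r.x,r.fun)
print(go(robot.read_state(),[*r.x,.045],.08))
```

```text
[0.49454361 0.16326272] [-0.82523479  0.82570927  0.532501   -0.41144601]
(array([ 9.5,  1.6, -4.5]), np.float64(-0.001))
```

Run:
```python
import pickle;from h import *
np.set_printoptions(precision=4,suppress=True)
d=pickle.load(open("c0.pkl","rb"));t=d["top"];sd=d["side"]
h=.0625;pl=np.array([[h,h,.012],[h,-h,.012],[-h,-h,.012],[-h,h,.012]])
S=[(sd,i,np.array([130+x/2.5,170+y/2.5])-.3) for i,(x,y) in ((0,(303,197)),(2,(491,186)),(3,(402,254)))]
T=[(t,i,np.array([170+x/3.4,130+y/3.4])-.35) for i,(x,y) in enumerate([(346,95),(493,102),(487,249),(338,243)])]
print(fitpose(S,pl,[.58,0,0]),fitpose(S+T,pl,[.58,0,0]))
```

```text
(array([ 0.5818,  0.0119, -0.047 ]), np.float64(0.9156120569921313)) (array([ 0.5816,  0.0094, -0.0601]), np.float64(1.5351413203845254))
```

>>> servo_tool(
  rows=[
    {"dp":[9.5,1.5,-4],"roll":0,"hand":0.6},
    {"dp":[9.5,1.5,-4],"roll":0,"hand":0.6},
    {"dp":[9.5,1.5,-4],"roll":0,"hand":-0.3},
    {"dp":[9.5,1.5,-4],"roll":0,"hand":-0.3},
    {"dp":[9.5,1.5,-4],"roll":0,"hand":-0.3},
  ],
  force=30,
)

```text
t: 4.82
position: [0.4948, 0.1636, 0.0449]
ee_rot: [0.0, 0.679, 0.735, 0.0]
contact_force: [-0.6, 1.1, 4.7]
grip_width: 0.0511
grip_force: 30.7
```

>>> servo_tool(
  rows=[
    {"dp":[0,0,0],"roll":0,"hand":-0.3},
    {"dp":[0,0,-40],"roll":0,"hand":-0.3},
    {"dp":[0,0,-80],"roll":0,"hand":-0.3},
    {"dp":[0,0,-90],"roll":0,"hand":-0.3},
    {"dp":[0,0,-90],"roll":0,"hand":-0.3},
  ],
)

```text
t: 5.23
position: [0.4972, 0.1638, 0.1376]
ee_rot: [0.002, 0.679, 0.734, 0.003]
contact_force: [-0.3, 0.9, -1.1]
grip_width: 0.0513
grip_force: 32.3
```

>>> servo_tool(
  rows=[
    {"dp":[-40,18,0],"roll":0.12,"hand":-0.3},
    {"dp":[-80,36,0],"roll":0.24,"hand":-0.3},
    {"dp":[-110,48,0],"roll":0.36,"hand":-0.3},
    {"dp":[-135,60,0],"roll":0.48,"hand":-0.3},
    {"dp":[-162,72,0],"roll":0.6,"hand":-0.3},
  ],
)

```text
t: 5.65
position: [0.5784, 0.006, 0.1324]
ee_rot: [-0.001, 0.867, 0.498, -0.001]
contact_force: [-0.3, -0.1, -1.1]
grip_width: 0.0514
grip_force: 32.2
```

>>> servo_tool(
  rows=[
    {"dp":[0,0,0],"roll":0.12,"hand":-0.3},
    {"dp":[0,0,0],"roll":0.24,"hand":-0.3},
    {"dp":[0,0,0],"roll":0.36,"hand":-0.3},
    {"dp":[0,0,0],"roll":0.48,"hand":-0.3},
    {"dp":[0,0,0],"roll":0.6,"hand":-0.3},
  ],
)

```text
t: 6.07
position: [0.5776, 0.0074, 0.1322]
ee_rot: [-0.001, 0.976, 0.22, -0.002]
contact_force: [0.2, -0.1, -1.2]
grip_width: 0.0509
grip_force: 32.2
```

>>> servo_tool(
  rows=[
    {"dp":[0,0,0],"roll":0.12,"hand":-0.3},
    {"dp":[0,0,0],"roll":0.24,"hand":-0.3},
    {"dp":[0,0,0],"roll":0.36,"hand":-0.3},
    {"dp":[0,0,0],"roll":0.45,"hand":-0.3},
    {"dp":[0,0,0],"roll":0.45,"hand":-0.3},
  ],
)

```text
t: 6.48
position: [0.5777, 0.0075, 0.1324]
ee_rot: [-0.0, 1.0, -0.002, -0.002]
contact_force: [-0.6, 0.8, -1.7]
grip_width: 0.051
grip_force: 32.2
```

Run:
```python
from h import *;from cell import robot
import pickle
w=robot.read_camera("wrist");s=robot.read_state();pickle.dump((w,s),open("c5.pkl","wb"))
print(s["t"],s["position"],s["joint_positions"],go(s,[.5815,.0085,.1],-1.57))
f=w["frame"][:,:,::-1].copy();th=np.linspace(0,6.28,100)
B=lambda p:R.from_euler('z',-.06).apply(p)+[.5815,.0085,0]
for r,z,col in((.0375,.044,(255,0,0)),(.03,.054,(0,255,0)),(.028,.054,(0,0,255))):
    cv2.polylines(f,[np.int32(proj(w,B(np.c_[r*np.cos(th),r*np.sin(th),0*th+z])))],True,col,1)
h=.0625;cv2.polylines(f,[np.int32(proj(w,B(np.array([[h,h,.012],[h,-h,.012],[-h,-h,.012],[-h,h,.012]]))))],True,(255,0,255),1)
cv2.imwrite("pics/w5.png",f)
```

```text
6.5333 [0.57783709 0.00753832 0.13264984] [-1.06355956e-01  4.34251375e-01  1.66505516e+00 -1.97413394e-04
  1.04550554e+00  1.46302863e+00] (array([ 3.8, -1. , 32.6]), np.float64(0.001))
```

View pics/w5.png

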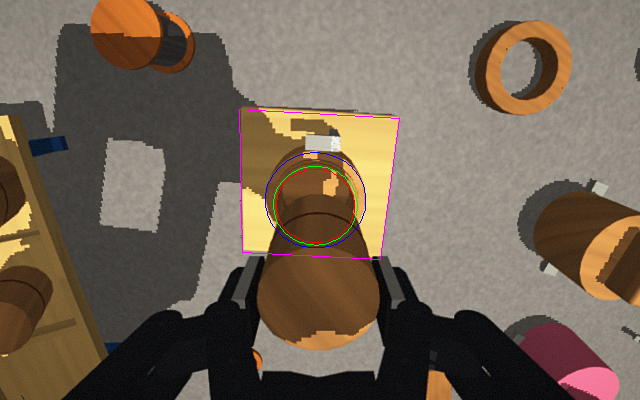

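The plinth overlay (corners 240,108 / 398,118 / 380,258) lies on the plinth, so the base estimate holds to within about 1–2 mm. I'll refine it numerically.

```bash
cat >> h.py <<'E'
def sat(c):
    f=cv2.GaussianBlur(c["frame"],(0,0),1.0).astype(float)
    return (f[:,:,0]-f[:,:,2])/(f.sum(2)+30)
E
python3 - <<'E'
from h import *;import pickle
np.set_printoptions(precision=4,suppress=True)
from scipy.optimize import minimize
from scipy.ndimage import map_coordinates
w,s=pickle.load(open("c5.pkl","rb"));t=pickle.load(open("c0.pkl","rb"))["top"]
h=.0625;k=np.linspace(-.95,.95,60)*h
def score(c,edges,q):
    S=sat(c) if not hasattr(score,str(id(c))) else None
def edge(c,q,sides):
    v=0
    for sd in sides:
        for o,sg in((-.0015,1),(.0015,-1)):
            e=h+o;P={"+x":np.c_[e+0*k,k],"-x":np.c_[-e+0*k,k],"+y":np.c_[k,e+0*k],"-y":np.c_[k,-e+0*k]}[sd]
            P=R.from_euler('z',q[2]).apply(np.c_[P,.012+0*k])+[q[0],q[1],0]
            u=proj(c,P);v+=sg*map_coordinates(IM[id(c)],[u[:,1],u[:,0]],order=1).mean()
    return v
IM={id(w):sat(w),id(t):sat(t)}
for c,n,sd in((w,"wrist",("+x","-y","+y")),(t,"top",("+x","-x","+y","-y"))):
    r=minimize(lambda a:-edge(c,np.array([.5815,.0085,-.06])+np.array(a)*[.001,.001,.01],sd),[0,0,0],method="Nelder-Mead",options=dict(initial_simplex=[[2,0,0],[-2,2,0],[0,-2,2],[0,0,-2]]))
    print(n,np.array([.5815,.0085,-.06])+r.x*[.001,.001,.01],r.fun)
E
```

```text
wrist [ 0.5845  0.0088 -0.0655] -0.5135769184028883
top [ 0.5807  0.0091 -0.0683] -0.16661019972509944
```

>>> servo_tool(
  rows=[
    {"dp":[4,-1.5,10],"roll":0,"hand":-0.3},
    {"dp":[4,-1.5,20],"roll":0,"hand":-0.3},
    {"dp":[4,-1.5,28],"roll":0,"hand":-0.3},
    {"dp":[4,-1.5,32],"roll":0,"hand":-0.3},
    {"dp":[4,-1.5,36],"roll":0,"hand":-0.3},
  ],
)

```text
t: 6.95
position: [0.5824, 0.0091, 0.0973]
ee_rot: [-0.0, 1.0, 0.0, -0.001]
contact_force: [-0.1, 0.0, 0.2]
grip_width: 0.051
grip_force: 32.2
```

>>> servo_tool(
  rows=[
    {"dp":[0,0,2],"roll":0,"hand":-0.3},
    {"dp":[0,0,4],"roll":0,"hand":-0.3},
    {"dp":[0,0,6],"roll":0,"hand":-0.3},
    {"dp":[0,0,8],"roll":0,"hand":-0.3},
  ],
)

```text
t: 7.28
position: [0.5835, 0.009, 0.0908]
ee_rot: [0.0, 1.0, -0.0, 0.0]
contact_force: [-0.6, 0.2, -0.7]
grip_width: 0.0515
grip_force: 32.2
```

>>> servo_tool(
  rows=[
    {"dp":[0,0,5],"roll":0,"hand":-0.3},
    {"dp":[0,0,10],"roll":0,"hand":-0.3},
    {"dp":[0,0,15],"roll":0,"hand":-0.3},
    {"dp":[0,0,20],"roll":0,"hand":-0.3},
    {"dp":[0,0,24],"roll":0,"hand":-0.3},
  ],
)

```text
t: 7.7
position: [0.5829, 0.009, 0.0658]
ee_rot: [0.0, 1.0, -0.0, -0.0]
contact_force: [-1.0, -0.2, -0.5]
grip_width: 0.051
grip_force: 32.2
```

>>> servo_tool(
  rows=[
    {"dp":[0,0,2],"roll":0,"hand":-0.3},
    {"dp":[0,0,4],"roll":0,"hand":-0.3},
    {"dp":[0,0,5],"roll":0,"hand":-0.3},
  ],
)

```text
t: 7.95
position: [0.5833, 0.0091, 0.0619]
ee_rot: [0.0, 1.0, -0.0, 0.0]
contact_force: [-2.9, 0.5, 12.2]
grip_width: 0.0512
grip_force: 33.1
```

Floor reached (12 N at exactly the expected height). Release and go towards the cover.

>>> servo_tool(
  rows=[
    {"dp":[0,0,-2],"roll":0,"hand":0.5},
    {"dp":[0,0,-2],"roll":0,"hand":0.5},
    {"dp":[0,0,-2],"roll":0,"hand":0.5},
    {"dp":[0,0,-2],"roll":0,"hand":0.5},
    {"dp":[0,0,-30],"roll":0,"hand":0.5},
  ],
)

```text
t: 8.37
position: [0.5794, 0.0093, 0.0876]
ee_rot: [-0.0, 1.0, -0.0, -0.004]
contact_force: [0.5, 0.6, -0.2]
grip_width: 0.0639
grip_force: 0.0
```

>>> servo_tool(
  rows=[
    {"dp":[0,0,-40],"roll":0,"hand":0.5},
    {"dp":[0,0,-80],"roll":0,"hand":0.5},
    {"dp":[0,0,-120],"roll":0,"hand":0.5},
    {"dp":[0,40,-120],"roll":0,"hand":0.5},
    {"dp":[0,80,-120],"roll":0,"hand":0.5},
  ],
)

```text
t: 8.78
position: [0.5856, -0.0705, 0.2154]
ee_rot: [0.001, 1.0, 0.002, 0.004]
contact_force: [0.4, -0.9, -0.3]
grip_width: 0.0639
grip_force: 0.0
```

>>> servo_tool(
  rows=[
    {"dp":[-10,40,0],"roll":0.06,"hand":1},
    {"dp":[-20,80,0],"roll":0.12,"hand":1},
    {"dp":[-30,120,0],"roll":0.18,"hand":1},
    {"dp":[-45,158,0],"roll":0.25,"hand":1},
    {"dp":[-45,158,0],"roll":0.25,"hand":1},
  ],
)

```text
t: 9.2
position: [0.536, -0.2359, 0.2118]
ee_rot: [0.002, 0.992, -0.129, -0.0]
contact_force: [0.1, -0.0, -0.4]
grip_width: 0.0854
grip_force: 0.0
```

Run:
```python
from h import *;from cell import robot
import pickle
np.set_printoptions(precision=4,suppress=True)
w=robot.read_camera("wrist");t=robot.read_camera("top");sd=robot.read_camera("side");s=robot.read_state();pickle.dump((w,t,sd,s),open("c6.pkl","wb"))
print(s["t"],s["position"],w["origin"],go(s,[.5385,-.229,.2],-1.82))
q=[.5385,-.229,-.25]
P=R.from_euler('z',q[2]).apply([[0,0,.09],[.025,0,.09],[-.025,0,.09],[0,0,.062],[.048,0,.006],[-.048,0,.006]])+[q[0],q[1],0]
print(proj(w,P))
print([ (int(i),int(j),sat(w)[j,i].round(2)) for i,j in np.int32(proj(w,P)) if 0<=i<640 and 0<=j<400])
# is shell in cup: side image comparision around cup
print(proj(sd,[[.5817,.009,.095],[.5817,.009,.06]]))
```

```text
9.35 [ 0.5378 -0.2292  0.2115] [ 0.6171 -0.2572  0.3545] (array([ 0.7, -0.3, 11.5]), np.float64(-0.002))
[[307.7726 194.0619]
 [307.2029 165.0055]
 [308.3184 221.4877]
 [308.49   184.9853]
 [308.8389 125.9916]
 [310.3268 212.2072]]
[(307, 194, np.float64(0.29)), (307, 165, np.float64(0.28)), (308, 221, np.float64(0.05)), (308, 184, np.float64(0.28)), (308, 125, np.float64(0.03)), (310, 212, np.float64(0.29))]
[[288.8779 216.046 ]
 [289.2142 228.6671]]
```

Run:
```python
from h import *;import pickle
from scipy.optimize import minimize
np.set_printoptions(precision=4,suppress=True)
w,t,sd,s=pickle.load(open("c6.pkl","rb"))
th=np.linspace(0,6.28,60)
cyl=lambda r,z:np.c_[r*np.cos(th),r*np.sin(th),0*th+z]
bar=np.array([[a*.025,b*.007,z] for a in(-1,1) for b in(-1,1) for z in(.062,.09)])
def model(c,q,sc=4):
    W=lambda P:R.from_euler('z',q[2]).apply(P)+[q[0],q[1],0]
    m=np.zeros((400*sc,640*sc),np.uint8)
    for P in(np.vstack([cyl(.0375,0),cyl(.0375,.062)]),bar):
        u=proj(c,W(P));cv2.fillConvexPoly(m,np.int32(cv2.convexHull(np.float32((u+.5)*sc))),1)
    return cv2.resize(m.astype(np.float32),(640,400),interpolation=cv2.INTER_AREA)
for c,n in((w,"wrist"),(sd,"side"),(pickle.load(open("c0.pkl","rb"))["side"],"side0")):
    S=(sat(c)>.14).astype(np.uint8);q0=np.array([.5385,-.229,-.25])
    _,L=cv2.connectedComponents(S);u=np.int32(proj(c,[[q0[0],q0[1],.05]])[0]);S=(L==L[u[1],u[0]]).astype(np.float32)
    print(n,S.sum(),model(c,q0).sum())
    f=lambda a:np.abs(model(c,q0+np.array(a)*[.001,.001,.02])-S).sum()
    r=minimize(f,[0,0,0],method="Nelder-Mead",options=dict(initial_simplex=[[4,0,0],[-4,4,0],[0,-4,4],[-2,-2,-4]]))
    print(q0+r.x*[.001,.001,.02],f([0,0,0]),r.fun)
g=w["frame"].astype(float)
m=((g.min(2)>150)).astype(np.uint8)
n,L,st,ce=cv2.connectedComponentsWithStats(m)
for i in range(1,n):
    if st[i,4]>6:print("bright",ce[i],st[i,4],g[L==i].mean(0))
```

```text
wrist 5374.0 5484.25
[ 0.5402 -0.2318 -0.2591] 503.125 132.5
side 835.0 958.8125
[ 0.5405 -0.2315 -0.1822] 123.8125 119.625
side0 848.0 958.8125
[ 0.5391 -0.2308 -0.1974] 111.3125 107.6875
bright [348.4525  11.1853] 1317 [216.6302 209.0326 200.0068]
bright [631.25   2.75] 8 [175.5   159.625 153.125]
bright [631.5  10. ] 10 [176.1 161.  154. ]
bright [631.5  20. ] 26 [177.3462 162.3462 154.5769]
bright [471.9143  39.8143] 140 [179.1643 176.3929 161.5143]
bright [631.9712  67.0865] 104 [183.75   169.4423 160.5481]
bright [456.9206 117.9683] 63 [189.8095 186.9206 171.7302]
bright [314.2807 128.9561] 114 [184.6053 182.0877 167.0702]
bright [ 43.1376 158.1009] 109 [172.1835 169.6055 155.6055]
bright [ 86.8462 241.1923] 52 [178.2692 175.5769 160.8077]
bright [425.8421 249.5789] 19 [181.4737 178.6842 163.5263]
bright [458.7068 258.3835] 133 [179.6165 176.9774 162.3158]
bright [385.5    285.5714] 14 [180.2143 180.5    164.0714]
```

Run:
```python
from h import *;import pickle
from cell import robot
w=pickle.load(open("c6.pkl","rb"))[0]
e=pix(w,314.3,129,.0055);d=e[:2]-[.5402,-.2318];print(e,np.hypot(*d),np.arctan2(d[1],d[0]))
g=w["frame"].astype(int).sum(2)
# bar vs top: rows crossing bar
for r in(160,175,190,200): print(r,g[r,285:335:2])
print(go(robot.read_state(),[.5402,-.2312,.074],-.26-np.pi/2))
```

```text
[ 0.58049956 -0.24555941  0.0055    ] 0.042583750351272445 -0.3290182579810761
160 [215 219 217 216 210 205 211 222 219 201 146 143 133 133 140 139 144 126
 202 199 411 456 466 460 455]
175 [209 201 202 199 207 217 212 199 199 179 211 226 206 219 202 205 188 159
 203 211 487 465 466 464 465]
190 [456 450 447 447 446 197 185 204 207 214 229 216 191 194 193 200 162 384
 431 440 442 440 424 434 441]
200 [473 478 477 470 484 347 222 210 197 333 478 472 464 473 471 444 335 448
 473 467 469 475 472 465 463]
(array([  2.9,   1.5, 137.5]), np.float64(0.009))
```

Run:
```python
from h import *;import pickle
np.set_printoptions(linewidth=250)
w=pickle.load(open("c6.pkl","rb"))[0]
g=w["frame"].astype(int).sum(2)
for r in range(150,250,6): print(r,g[r,296:330])
a=pix(w,311.5,168,.09);b=pix(w,311.5,205,.09);d=a-b;print(a,b,np.arctan2(d[1],d[0]))
```

```text
150 [189 189 185 195 187 174 198 177 184 178 170 184 177 170 218 244 227 188 190 360 433 434 418 322 368 418 418 422 416 416 418 421 408 426]
156 [213 209 219 197 214 216 203 206 211 198 193 204 190 188 186 196 201 204 202 206 206 214 206 203 202 206 197 192 191 197 387 458 446 454]
162 [214 221 204 226 218 213 215 197 151 162 172 190 191 183 192 175 175 167 156 148 142 144 126 132 177 206 215 200 217 408 478 474 462 465]
168 [208 208 195 198 197 204 200 181 186 207 215 220 221 219 208 214 209 218 207 216 217 193 175 150 162 194 192 207 379 454 450 434 438 438]
174 [211 217 213 206 213 216 217 183 191 213 221 216 221 222 200 215 209 210 216 210 206 186 168 146 187 207 206 222 395 476 468 459 470 461]
180 [202 201 204 207 206 202 189 189 197 204 216 218 215 214 210 212 217 218 208 205 194 175 155 160 212 398 464 449 435 447 443 445 448 449]
186 [197 170 193 182 186 182 157 183 205 211 220 211 222 221 202 211 208 206 209 188 196 154 150 341 422 412 404 400 400 423 418 419 430 409]
192 [201 208 206 210 200 187 206 308 402 463 487 350 240 399 472 481 485 480 333 222 183 170 249 395 447 4
[... 710 characters left out ...]
06 417 418 419 422 417 424 419 413]
228 [408 422 400 419 405 405 400 396 389 392 401 411 417 421 422 413 415 420 410 397 395 401 404 403 398 402 406 426 420 425 429 414 398 388]
234 [418 416 406 394 392 399 418 411 417 409 407 412 411 420 403 427 418 414 414 402 399 416 417 421 405 408 400 410 429 436 430 421 410 416]
240 [418 423 419 430 421 416 420 424 423 422 419 414 420 419 412 413 406 400 398 407 413 405 411 417 409 408 414 406 411 428 437 423 417 415]
246 [408 408 407 418 406 413 397 396 390 395 406 408 403 402 390 388 404 424 413 402 399 418 416 400 410 405 410 422 429 433 435 439 424 419]
[ 0.55939072 -0.23793528  0.09      ] [ 0.52823377 -0.22947484  0.09      ] -0.26514917136008553
```

Run:
```python
from h import *;import pickle
from cell import robot
w=pickle.load(open("c6.pkl","rb"))[0]
a=pix(w,311,168,.09);b=pix(w,308.8,204,.09);d=a-b;y=np.arctan2(d[1],d[0]);print(a,b,y)
n=np.array([-np.sin(-.325),np.cos(-.325)]);print("lateral of IoU centre from bar line (mm)",1000*n@(np.array([.5402,-.2318])-b[:2]))
print(go(robot.read_state(),[.5402,-.2315,.072],-.325-np.pi/2))
```

```text
[ 0.55949671 -0.23753757  0.09      ] [ 0.52970151 -0.22748506  0.09      ] -0.32539421060975965
lateral of IoU centre from bar line (mm) -0.7367943984957703
(array([  3. ,   1.8, 139.5]), np.float64(0.074))
```

>>> servo_tool(
  rows=[
    {"dp":[3,1.8,20],"roll":0.074,"hand":0},
    {"dp":[3,1.8,60],"roll":0.074,"hand":0},
    {"dp":[3,1.8,95],"roll":0.074,"hand":0},
    {"dp":[3,1.8,125],"roll":0.074,"hand":0},
    {"dp":[3,1.8,145],"roll":0.074,"hand":0},
  ],
)

```text
t: 9.77
position: [0.5395, -0.2286, 0.0637]
ee_rot: [-0.001, 0.987, -0.16, -0.002]
contact_force: [-0.6, 0.3, 0.1]
grip_width: 0.043
grip_force: 0.0
```

>>> servo_tool(
  rows=[
    {"dp":[0,0,0],"roll":0,"hand":-1},
    {"dp":[0,0,0],"roll":0,"hand":-1},
    {"dp":[0,0,0],"roll":0,"hand":-1},
    {"dp":[0,0,0],"roll":0,"hand":-1},
    {"dp":[0,0,0],"roll":0,"hand":-1},
  ],
  force=50,
)

```text
t: 10.18
position: [0.5417, -0.2316, 0.0682]
ee_rot: [0.0, 0.987, -0.161, 0.001]
contact_force: [-0.2, -0.5, -1.9]
grip_width: 0.0129
grip_force: 53.5
```

>>> servo_tool(
  rows=[
    {"dp":[0,0,0],"roll":0,"hand":-1},
    {"dp":[0,0,0],"roll":0,"hand":-1},
    {"dp":[0,0,0],"roll":0,"hand":-1},
  ],
)

```text
t: 10.43
position: [0.5407, -0.2316, 0.0672]
ee_rot: [0.0, 0.987, -0.161, 0.0]
contact_force: [0.8, 0.2, -0.5]
grip_width: 0.0125
grip_force: 53.5
```

>>> servo_tool(
  rows=[
    {"dp":[0,0,-20],"roll":0,"hand":-1},
    {"dp":[0,0,-55],"roll":0,"hand":-1},
    {"dp":[0,0,-95],"roll":-0.06,"hand":-1},
    {"dp":[0,0,-130],"roll":-0.15,"hand":-1},
    {"dp":[0,0,-130],"roll":-0.219,"hand":-1},
  ],
)

```text
t: 10.85
position: [0.5447, -0.2339, 0.2044]
ee_rot: [0.003, 0.999, -0.05, 0.006]
contact_force: [1.1, -0.9, -0.3]
grip_width: 0.0128
grip_force: 53.7
```

Run:
```python
from h import *;from cell import robot
s=robot.read_state();print(s["position"],s["grip_width"],go(s,[.5825,.009,.197],-.677))
```

```text
[ 0.54469877 -0.2338541   0.20444006] 0.012778210547094337 (array([  13.1, -245.5,    6.3]), np.float64(-0.995))
```

>>> servo_tool(
  rows=[
    {"dp":[3,-40,0],"roll":-0.1,"hand":-1},
    {"dp":[6,-80,0],"roll":-0.2,"hand":-1},
    {"dp":[9,-120,0],"roll":-0.3,"hand":-1},
    {"dp":[12,-160,0],"roll":-0.4,"hand":-1},
    {"dp":[13,-200,0],"roll":-0.5,"hand":-1},
  ],
)

```text
t: 11.27
position: [0.5747, -0.0324, 0.1969]
ee_rot: [0.0, 0.98, 0.198, 0.0]
contact_force: [0.7, -0.1, -1.1]
grip_width: 0.0129
grip_force: 53.6
```

Run:
```python
from h import *;from cell import robot
import pickle
# view of base before the cover hides it
w=robot.read_camera("wrist");t=robot.read_camera("top");sd=robot.read_camera("side");s=robot.read_state();pickle.dump((w,t,sd,s),open("c7.pkl","wb"))
print(s["position"],s["grip_width"],go(s,[.5825,.009,.197],-.677))
B=np.array([[.5815,.009,.095],[.5815,.009,.054]])
print(proj(w,B),proj(sd,B),proj(t,B))
```

```text
[ 0.57438656 -0.03103179  0.19667362] 0.013059547259760258 (array([ 23. , -33.7,  -0.3]), np.float64(-0.495))
[[270.63866521 174.32027083]
 [276.91625604 163.05133916]] [[288.94766839 216.0778262 ]
 [289.3380135  230.8052357 ]] [[290.06599791 177.29017684]
 [290.8068836  178.6997374 ]]
```

>>> servo_tool(
  rows=[
    {"dp":[12,-17,0],"roll":-0.1,"hand":-1},
    {"dp":[23,-34,0],"roll":-0.2,"hand":-1},
    {"dp":[23,-34,0],"roll":-0.3,"hand":-1},
    {"dp":[23,-34,0],"roll":-0.4,"hand":-1},
    {"dp":[23,-34,0],"roll":-0.495,"hand":-1},
  ],
)

```text
t: 11.83
position: [0.5825, 0.0053, 0.1966]
ee_rot: [0.0, 0.902, 0.432, -0.0]
contact_force: [0.3, 0.2, -1.1]
grip_width: 0.0127
grip_force: 53.6
```

Run:
```python
from h import *;from cell import robot
import pickle
w=robot.read_camera("wrist");s=robot.read_state();pickle.dump((w,s),open("c8.pkl","wb"))
print(s["position"],s["grip_width"],go(s,[.582,.009,.14],-.677))
B=np.array([[.58,.009,.057],[.58+.0445,.009-.003,.0575],[.58-.0445,.009+.003,.0575]])
print(proj(w,B))
g=w["frame"].astype(float)
n,L,st,ce=cv2.connectedComponentsWithStats((g.min(2)>150).astype(np.uint8))
for i in range(1,n):
    if st[i,4]>15:print("bright",ce[i],st[i])
```

```text
[0.58254081 0.00507406 0.19656149] 0.013320045176084497 (array([ 2.8, -2.9, 56.6]), np.float64(0.004))
[[312.50110527 186.3449143 ]
 [354.3614925  158.25784615]
 [272.93000841 213.23702175]]
bright [599.57614074  73.22127543] [ 531    0  109  225 3638]
bright [361.98095238 160.41904762] [356 145  16  27 210]
bright [566.32717678 350.79859279] [ 545  334   44   35 1137]
bright [588.61904762 357.57142857] [587 354   5   7  21]
```

Run:
```python
from h import *;import pickle
w5=pickle.load(open("c5.pkl","rb"))[0];w8=pickle.load(open("c8.pkl","rb"))[0];w7=pickle.load(open("c7.pkl","rb"))[0]
claw=lambda q,s=1:R.from_euler('z',q[2]).apply([[s*r,s*b,.0575] for r,b in((.0395,.0115),(.0495,.0115),(.0495,-.0115),(.0395,-.0115))])+[q[0],q[1],0]
for n,w in(("5",w5),("7",w7),("8",w8)):
    print(n,[proj(w,claw((.5815,.009,-.066),s)).round(1).tolist() for s in(1,-1)])
    g=w["frame"].astype(float);k,L,st,ce=cv2.connectedComponentsWithStats((g.min(2)>150).astype(np.uint8))
    for i in range(1,k):
        if 25<st[i,4]<900:
            m=(L==i).astype(np.uint8);h=cv2.boxPoints(cv2.minAreaRect(cv2.findContours(m,0,1)[0][0]))
            print("  bright",ce[i].round(1),st[i],h.round(1).tolist())
```

```text
5 [[[301.1, 152.6], [301.8, 137.5], [336.7, 139.7], [335.5, 154.7]], [[327.0, 259.4], [326.1, 271.0], [295.8, 269.4], [296.3, 257.7]]]
  bright [323.6  77.3] [320  70   9  15  35] [[316.6000061035156, 73.19999694824219], [323.0, 70.0], [328.6000061035156, 81.19999694824219], [322.20001220703125, 84.4000015258789]]
  bright [353.9 102. ] [351  98   6   9  26] [[351.0, 98.0], [356.0, 98.0], [356.0, 106.0], [351.0, 106.0]]
  bright [410.3 134.3] [407 132   7   5  26] [[407.0, 132.0], [413.0, 132.0], [413.0, 136.0], [407.0, 136.0]]
  bright [322.9 142.8] [305 135  36  17 522] [[304.79998779296875, 149.6999969482422], [305.5, 134.60000610351562], [340.6000061035156, 136.1999969482422], [339.8999938964844, 151.1999969482422]]
  bright [599.9 188.4] [592 182  17  14 141] [[591.2999877929688, 190.1999969482422], [597.2000122070312, 179.8000030517578], [608.0999755859375, 186.10000610351562], [602.2000122070312, 196.39999389648438]]
  bright [550.4 270. ] [543 263  15  13 108] [[543.0, 272.0], [548.5999755859375, 262.70001220703125], [558.5999755859375, 268.70001220703125], [553.0, 278.0]]
7 
[... 672 characters left out ...]
48438], [264.6000061035156, 202.6999969482422], [260.20001220703125, 212.0]]
  bright [625.9 258.4] [621 254  11  10  62] [[620.5, 259.20001220703125], [625.4000244140625, 253.0], [631.2999877929688, 257.6000061035156], [626.2999877929688, 263.8999938964844]]
  bright [532.4 351.2] [529 348   8   7  28] [[528.5, 351.5], [532.0, 348.0], [536.5, 352.5], [533.0, 356.0]]
8 [[[343.5, 149.7], [353.2, 143.0], [367.5, 164.6], [358.0, 171.0]], [[286.1, 218.9], [277.6, 224.6], [262.3, 205.6], [270.9, 199.6]]]
  bright [362.  160.4] [356 145  16  27 210] [[347.20001220703125, 152.0], [357.1000061035156, 144.89999389648438], [371.6000061035156, 165.1999969482422], [361.6000061035156, 172.3000030517578]]
```

Run:
```python
from h import *;import pickle
w5,s5=pickle.load(open("c5.pkl","rb"));w8,s8=pickle.load(open("c8.pkl","rb"));w7,_,_,s7=pickle.load(open("c7.pkl","rb"))
C=lambda s:np.array([[s*r,s*b,.0575] for r,b in((.0395,.0115),(.0495,.0115),(.0495,-.0115),(.0395,-.0115))])
for w,o,s,sg in((w5,[[305,150],[305.8,134.6],[340.8,136.4],[340.2,151.4]],s5,1),(w8,[[347.2,152],[357.1,144.9],[371.6,165.2],[361.6,172.3]],s8,1)):
    o=np.array(o,float)
    f=lambda v:np.ravel(proj(w,R.from_euler('z',-.066).apply(C(sg))+[*v,0])-o)
    r=least_squares(f,[.58,.009],x_scale=.01);print(r.x,np.abs(r.fun).max(), s["position"])
```

```text
[0.58350774 0.00621796] 0.5264723807107998 [0.57783709 0.00753832 0.13264984]
[0.58330149 0.00583472] 0.9142542143404739 [0.58254081 0.00507406 0.19656149]
```

>>> servo_tool(
  rows=[
    {"dp":[3.8,-1.9,10],"roll":0,"hand":-1},
    {"dp":[3.8,-1.9,22],"roll":0,"hand":-1},
    {"dp":[3.8,-1.9,36],"roll":0,"hand":-1},
    {"dp":[3.8,-1.9,50],"roll":0,"hand":-1},
    {"dp":[3.8,-1.9,62],"roll":0,"hand":-1},
  ],
)

```text
t: 12.3
position: [0.583, 0.0098, 0.1331]
ee_rot: [-0.0, 0.904, 0.428, -0.0]
contact_force: [-0.2, 0.1, -1.0]
grip_width: 0.0131
grip_force: 53.7
```

>>> servo_tool(
  rows=[
    {"dp":[0,0,4],"roll":0,"hand":-1},
    {"dp":[0,0,8],"roll":0,"hand":-1},
    {"dp":[0,0,11],"roll":0,"hand":-1},
    {"dp":[0,0,13],"roll":0,"hand":-1},
  ],
)

```text
t: 12.63
position: [0.5839, 0.0102, 0.1216]
ee_rot: [0.0, 0.903, 0.43, 0.0]
contact_force: [-0.6, 0.1, -2.1]
grip_width: 0.0131
grip_force: 53.6
```

Run:
```python
from h import *;from cell import robot
s=robot.read_state();print(s["position"],s["contact_force"],s["grip_width"],go(s,[.5834,.0092,.111],-.677))
```

```text
[0.58388456 0.01018444 0.12162526] [-0.63891864  0.09074882 -2.12293315] 0.013122919195592324 (array([-1.1,  0.2, 10.6]), np.float64(-0.005))
```

>>> servo_tool(
  rows=[
    {"dp":[-0.5,0,2],"roll":0,"hand":-1},
    {"dp":[-0.5,0,4],"roll":0,"hand":-1},
    {"dp":[-0.5,0,6],"roll":0,"hand":-1},
    {"dp":[-0.5,0,6],"roll":0,"hand":-1},
  ],
)

```text
t: 12.97
position: [0.5832, 0.0101, 0.1155]
ee_rot: [0.0, 0.903, 0.43, -0.0]
contact_force: [-0.9, 0.4, -1.7]
grip_width: 0.0132
grip_force: 53.6
```

>>> servo_tool(
  rows=[
    {"dp":[0,0,2],"roll":0,"hand":-1},
    {"dp":[0,0,4],"roll":0,"hand":-1},
    {"dp":[0,0,5],"roll":0,"hand":-1},
    {"dp":[0,0,5],"roll":0,"hand":-1},
  ],
)

```text
t: 13.3
position: [0.5834, 0.01, 0.1108]
ee_rot: [0.0, 0.903, 0.43, 0.0]
contact_force: [-0.7, 0.1, 0.5]
grip_width: 0.0123
grip_force: 53.9
```

>>> servo_tool(
  rows=[
    {"dp":[0,0,1],"roll":0,"hand":-1},
    {"dp":[0,0,1],"roll":0,"hand":-1},
  ],
)

```text
t: 13.47
position: [0.5835, 0.0099, 0.1107]
ee_rot: [0.0, 0.903, 0.43, 0.0]
contact_force: [-3.1, -1.2, 8.3]
grip_width: 0.0126
grip_force: 55.1
```

>>> servo_tool(
  rows=[
    {"dp":[0,0,0],"roll":0.1,"hand":-1},
    {"dp":[0,0,0],"roll":0.2,"hand":-1},
    {"dp":[0,0,0],"roll":0.3,"hand":-1},
    {"dp":[0,0,0],"roll":0.4,"hand":-1},
    {"dp":[0,0,0],"roll":0.5,"hand":-1},
  ],
)

```text
t: 13.88
position: [0.5838, 0.0102, 0.1107]
ee_rot: [0.0, 0.982, 0.191, 0.001]
contact_force: [-1.1, 0.5, 7.4]
grip_width: 0.0129
grip_force: 54.9
```

>>> servo_tool(
  rows=[
    {"dp":[0,0,0],"roll":0.1,"hand":-1},
    {"dp":[0,0,0],"roll":0.2,"hand":-1},
    {"dp":[0,0,0],"roll":0.3,"hand":-1},
    {"dp":[0,0,0],"roll":0.37,"hand":-1},
    {"dp":[0,0,0],"roll":0.37,"hand":-1},
  ],
)

```text
t: 14.3
position: [0.5842, 0.0103, 0.1107]
ee_rot: [-0.0, 1.0, 0.008, 0.001]
contact_force: [-0.7, 1.0, 6.5]
grip_width: 0.013
grip_force: 54.6
```

Run:
```python
from h import *;from cell import robot
s=robot.read_state();print(s["t"],s["position"],s["contact_force"],s["ft_torque"],s["grip_width"],go(s,[.5834,.0092,.111],-.066-1.571))
```

```text
14.3 [0.58417727 0.01026441 0.11072148] [-0.66295249  1.0113012   6.45382059] [ 0.27277215 -0.03358614 -0.02379896] 0.012974085250395739 (array([-0.8,  1.1, -0.3]), np.float64(0.082))
```

>>> servo_tool(
  rows=[
    {"dp":[0,0,0],"roll":0.03,"hand":-1},
    {"dp":[0,0,0],"roll":0.06,"hand":-1},
    {"dp":[0,0,0],"roll":0.08,"hand":-1},
    {"dp":[0,0,0],"roll":0.08,"hand":-1},
  ],
)

```text
t: 14.63
position: [0.5841, 0.0103, 0.1107]
ee_rot: [-0.0, 1.0, -0.031, 0.001]
contact_force: [-1.7, 0.8, 6.2]
grip_width: 0.0129
grip_force: 54.7
```

Run:
```python
from h import *;from cell import robot
s=robot.read_state();print(s["contact_force"],s["ft_torque"],go(s,[.5834,.0092,.111],-.066-1.571))
```

```text
[-1.71442744  0.75993223  6.24443775] [ 0.34341068  0.1167284  -0.01190098] (array([-0.7,  1.1, -0.3]), np.float64(0.005))
```

>>> servo_tool(
  rows=[
    {"dp":[0,0,0],"roll":0.01,"hand":-1},
    {"dp":[0,0,0],"roll":0.02,"hand":-1},
    {"dp":[0,0,0],"roll":0.03,"hand":-1},
    {"dp":[0,0,0],"roll":0.03,"hand":-1},
  ],
)

```text
t: 14.97
position: [0.5841, 0.01, 0.1107]
ee_rot: [0.0, 0.999, -0.045, 0.001]
contact_force: [-1.9, 0.0, 6.3]
grip_width: 0.0124
grip_force: 54.9
```

Run:
```python
from h import *;from cell import robot
s=robot.read_state();print(s["contact_force"],s["ft_torque"],go(s,[.5834,.0092,.111],-.066-1.571))
```

```text
[-1.88673705  0.03390358  6.31969053] [0.18350691 0.11898407 0.34539434] (array([-0.6,  0.9, -0.3]), np.float64(-0.024))
```

>>> servo_tool(
  rows=[
    {"dp":[0,0,0],"roll":0.01,"hand":-1},
    {"dp":[0,0,0],"roll":0.02,"hand":-1},
    {"dp":[0,0,0],"roll":0.02,"hand":-1},
  ],
)

```text
t: 15.22
position: [0.5841, 0.0098, 0.1107]
ee_rot: [0.0, 0.999, -0.054, 0.001]
contact_force: [-1.9, -0.7, 7.4]
grip_width: 0.0131
grip_force: 56.6
```

Run:
```python
from h import *;from cell import robot
s=robot.read_state();print(s["contact_force"],s["ft_torque"],go(s,[.5834,.0092,.111],-.066-1.571))
```

```text
[-1.85894134 -0.71148883  7.37839382] [0.07438118 0.11200337 0.81994177] (array([-0.6,  0.6, -0.3]), np.float64(-0.043))
```

Against the stop (moment climbs to 0.8 N m). Unload, release and retreat.

>>> servo_tool(
  rows=[
    {"dp":[0,0,-0.5],"roll":-0.02,"hand":-1},
    {"dp":[0,0,-0.5],"roll":-0.02,"hand":-0.6},
    {"dp":[0,0,-0.5],"roll":-0.02,"hand":-0.3},
    {"dp":[0,0,-0.5],"roll":-0.02,"hand":-0.1},
    {"dp":[0,0,-0.5],"roll":-0.02,"hand":-0.1},
  ],
)

```text
t: 15.63
position: [0.5831, 0.0101, 0.1099]
ee_rot: [-0.0, 0.999, -0.045, -0.0]
contact_force: [0.1, -0.5, -0.2]
grip_width: 0.0383
grip_force: 0.0
```

>>> servo_tool(
  rows=[
    {"dp":[0,0,-10],"roll":0,"hand":-0.1},
    {"dp":[0,0,-30],"roll":0,"hand":-0.1},
    {"dp":[0,0,-60],"roll":0,"hand":-0.1},
    {"dp":[0,0,-90],"roll":0,"hand":-0.1},
    {"dp":[0,0,-90],"roll":0,"hand":-0.1},
  ],
)

```text
t: 16.05
position: [0.5872, 0.0097, 0.2067]
ee_rot: [0.0, 0.999, -0.045, 0.005]
contact_force: [1.0, -0.1, 0.7]
grip_width: 0.0384
grip_force: 0.0
```

Run:
```python
from h import *;from cell import robot
import pickle
np.set_printoptions(linewidth=220)
w=robot.read_camera("wrist");sd=robot.read_camera("side");t=robot.read_camera("top");s=robot.read_state();pickle.dump((w,sd,t,s),open("c9.pkl","wb"))
print(s["position"],s["contact_force"],s["grip_width"])
q=(.5834,.0092,-.066)
W=lambda P:R.from_euler('z',q[2]).apply(P)+[q[0],q[1],0]
u=proj(w,W([[.025,0,.134],[0,0,.134],[-.025,0,.134],[.043,0,.05]]));print(u.round(1))
g=w["frame"].astype(int).sum(2)
c0=int(u[1,0])
for r in np.linspace(u[0,1]+5,u[2,1]-4,6).astype(int):print(r,g[r,c0-24:c0+25])
```

```text
[0.58328173 0.01008438 0.20068034] [ 0.15699471 -0.02511364 -0.43439815] 0.03844762743217367
[[317.2 187.6]
 [318.1 221.5]
 [318.9 253.2]
 [316.8 143.5]]
192 [207 213 219 207 203 217 204 206 218 222 213 224 209 226 185 191 223 213 224 233 232 235 223 229 215 229 221 233 217 217 218 191 178 163 259 430 479 485 462 471 464 464 474 467 464 468 478 470 460]
203 [474 474 471 468 473 479 491 342 204 219 212 216 214 220 191 191 199 223 232 225 233 240 225 224 228 226 212 219 217 218 218 202 165 158 259 425 476 468 477 473 475 468 472 465 468 471 476 472 470]
215 [462 460 457 464 458 330 210 178 203 196 203 211 202 201 202 183 196 206 214 229 215 222 211 207 222 207 215 198 200 208 412 456 412 372 368 431 466 453 458 458 462 459 446 455 450 446 456 462 450]
226 [461 472 471 479 476 485 488 348 213 208 228 212 209 206 221 245 328 402 468 488 484 481 478 489 484 475 492 479 487 491 471 446 397 291 360 460 488 475 476 475 484 469 478 482 477 477 482 471 485]
237 [452 451 456 460 451 459 448 449 449 454 452 456 448 465 461 320 314 408 456 484 503 496 485 484 481 481 480 483 478 480 472 445 414 344 361 428 463 453 456 458 450 449 451 452 457 459 468 451 457]
249 [413 414 424 418 411 416 424 432 424 424 419 432 436 458 462 413 361 394 450 488 490 500 481 481 480 476 484 478 491 477 478 420 401 355 417 463 456 452 434 422 423 411 412 439 436 432 437 453 429]
```

```bash
python3 -c "
from cell import robot
print(robot.sign_off())"
```

```text
the job is handed in; nothing more can be done
None
```

The mid shell (52 mm) stands fully down in the cup. The cover is over it, twisted clockwise against the claws' stop, with the gripper released and clear. I handed the job in at about 16 s. By then my 10 pictures were used up, so the final lock was checked from the stop's torque and the bar's line in the last camera frame, not by eye.

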